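Tighten the window cover's wing knobs crosswise

TASK

Tighten the four wing knobs that hold the round window cover on the sample chamber, clockwise, in star order (each time the opposite knob before a neighbour) and in two passes: first take every knob about half of its way down, then go round again, also crosswise, and turn each one home until you feel it come up against the cover. Finger-tight only: stop as soon as it firms up, do not force a knob beyond that, do not lean on the cover, and leave the other things on the bench and the little level on the window where they are.

Things in the scene. Friction and masses are not known exactly. Their poses are not given: they have to be found in the camera images.
- chamber: Sample chamber, fixed: 150 mm square metal block under a round steel cover 180 mm across. Origin at the centre of its underside on the bench, z up; the flat cover top is 72 mm above it, with a flush glass window 60 mm across in the middle. Upright knob axes at (x, y) = (46, 46), (-46, 46), (-46, -46), (46, -46) mm for knobs 1, 2, 3, 4: 1 is opposite 3, 2 opposite 4.
- knob1_grip (a point): Wing knob 1: point on its axis at mid-height of the black upright wing (44 mm long along this frame's x, 14 mm thick along y, reaching 14 mm above and below). All four are alike: clockwise seen from above screws down 0.5 mm per rad, with a light drag of 0.06 N m, and it stays where left. Starts 1.1 to 1.55 rad of turn short of its seat.
- knob2_grip (a point): Wing knob 2: point on its axis at mid-height of the black upright wing (44 mm long along this frame's x, 14 mm thick along y, reaching 14 mm above and below). Seat: the washer meets the cover when this point is 98 mm above the chamber's origin (gap zero; gap = height of this point there minus 98 mm). All four are alike.
- knob3_grip (a point): Wing knob 3: point on its axis at mid-height of the black upright wing (44 mm long along this frame's x, 14 mm thick along y, reaching 14 mm above and below). All four are alike: past gap zero the torque climbs steeply, about 0.35 N m more for each 0.1 rad, and the knob springs back to gap zero when let go. Finger-tight is 0.15 to 0.4 N m.
- knob4_grip (a point): Wing knob 4: point on its axis at mid-height of the black upright wing (44 mm long along this frame's x, 14 mm thick along y, reaching 14 mm above and below). Below the wing: a 14 mm thick neck down to a 20 mm washer whose underside is 26 mm below this point. All four are alike.
- level: Bystander, loose, not to be disturbed: 28 mm disc, 10 mm high, lying on the window; origin under its centre.
- driver: Bystander, loose, not to be disturbed: screwdriver lying on the bench; origin on the bench.
- post: Bystander, loose, not to be disturbed: steel post 75 mm high on a 32 mm foot; origin under its foot.
- lens_tube: Bystander, loose, not to be disturbed: black tube 31 mm across, 55 mm high, standing; origin under its centre.
- optic_case: Bystander, loose, not to be disturbed: flat 60 mm square case, 22 mm high; origin under its centre.
- cleaner: Bystander, loose, not to be disturbed: cassette 110 x 70 x 30 mm; origin under its centre.
- fork: Bystander, loose, not to be disturbed: two-pronged clamp 70 x 30 x 9 mm; origin on the bench.
Not all that is in view belongs to the job. Leave any pink, purple or yellow look-alike of the chamber alone.

How it is judged:
By the outcome, as a careful person would: the job done as asked, in the order asked, and still so for the second after the job is handed in, with the robot touching nothing.
It also fails if it takes over 72 s, if anything falls off the work surface, if the arm or the gripper's body presses on something with over 40 N, if the wrist force passes 120 N, or if a joint passes its speed limit or range.

ROBOT

A 6-joint arm with a two-finger parallel gripper is mounted at the origin on the work surface. World frame = base frame: x ahead of the robot, y to its left, z up, the work surface at z = 0. Lengths are in m, angles in rad, forces in N, time in s.
With the tool pointing down it reaches from about 0.25 to 0.725 m from the base axis. Payload 4 kg.
Tool frame: the origin (TCP) lies midway between the tips of the shut fingers; the grasp point (between the pads) lies 19 mm behind it; z points along the fingers, y is the direction in which the jaws open and shut (so a half turn about z gives the same grasp; the last joint's range is limited). The gripper opens to 85 mm and grips with 20 to 120 N. Pads are 22 mm wide; open, the fingers measure 114 mm over their backs; the gripper's body (76 mm by 85 mm) begins 54 mm behind the grasp point. The pads swing forward as they close: fully open they stand 13 mm farther back than shut.
Start: joints at [1.347, 0.241, 0.005, 1.335, 0, 1.571], TCP at [0.111, 0.488, 0.231] pointing down, gripper open.
Joint ranges: [-2.72, 2.72], [-1.05, 1.87], [-1.09, 1.28], [-1.99, 2.15], [-1.42, 1.44], [-3.14, 3.14]. Speed limits (rad/s): [2.79, 2.79, 3.14, 3.14, 3.14, 3.14].

INTERFACE

Orientations are given as a unit quaternion [x, y, z, w].
In Python, from workcell import get_obs, camera, camera_model, job_done, masks_of gives the robot as it stands.
- The arm moves only by the tool jog_arm, never from a script. Its argument "deltas" is a list that holds one entry, the list of rows, each a list of 7 numbers: the shift along the tool's x, y, z in mm, then the turn, a rotation vector about the tool's x, y, z in degrees, then the finger opening in mm, from 0 to 85.4. A call has 1 to 5 rows; each row shifts and turns the pose as measured when the row begins, along the tool's axes as they then stand; what a row does not reach is not made up. A row lasts 1/10 s, in which the tool goes at most 50 mm and 8.59 degrees, less where a joint would pass 70% of its speed; a pose out of reach is approached as far as the arm can. A call with a gripper value outside its range is refused whole. The fingers move at their own pace and stop on an object; the grip force is fixed at half the most. Time passes only in rows, so rows that do not move let the fingers close. It gives the time, the measured TCP pose, the force and the opening at its end, in the units of the state.
- get_obs(): the state, without advancing time (a new reading comes with each control period).
- camera(name): name is "side" or "top" or "wrist"; returns the picture (480x640x3 uint8, red, green, blue); there is no depth.
- camera_model(name): a dict with "fovy" (degrees; the focal length in pixels is half the picture's height over the tangent of half this angle, whatever the lens; pixels are square), "cx", "cy" (the principal point, pixels), "pose" (4x4, takes a point from camera to world coordinates); the wrist camera has in their place "T_tool_cam" (4x4, takes a point from camera to tool coordinates, whose origin is the TCP and whose axes are the flange's). Camera axes: x right, y down, z forward; pixel columns grow to the right and rows downward; lengths in m; the calibration is good to about 2 mm. The wrist camera is an equidistant fisheye: a pixel r from the principal point sees the ray r / f radians off the axis. A picture is of the moment at which its call begins: read the wrist's pose just before it. camera_model takes no time and is no camera call.
- job_done(): hands the job in, once; it reports no verdict.
Trained networks look in the newest picture that a camera, given by its name, has taken for a name from the list of things; names that differ only in an ending like _2 or _b are one class to them, and where a whole thing is asked for, a point or a joint stands for the part that bears it (a point fixed in the world has none). Each returns a list of dicts, best first, with "conf" (0 to 1); they miss things now and then, are a little off and sometimes report something else, mostly with a low value. They report only what shows in the picture. A call takes as long as a camera call. They do not tell look-alikes from the thing itself.
- masks_of(target, camera): "pixels" (480x640 bool, what is visible of it) and "at" ([column, row] in pixels, amid what is visible of it).
The state is a dict: "clock": time; "joint_pos": joint angles; "joint_vel": joint speeds; "tau": joint torques, N m; "eef_pos": TCP position; "tool_rot": TCP orientation; "ft_force": force on the tool from outside, world axes, zero at the start; "ft_torque": the same for the moment, N m; "grip_width": finger opening in m.
Only numpy, scipy, OpenCV 4.12 (cv2) and the standard library are available. Lean on these libraries where they do the work, as an engineer would, in place of code of your own. Each camera call takes 0.05 s, during which the arm holds its last target. There are 200 camera calls.

## Working session

There is one attempt and no reset: what is moved stays moved. The work goes in short steps, Python scripts to look and compute and a tool call to move; the robot and the scene stay as the last step left them, time stands still between calls to the robot, and variables do not carry over. Pictures are saved under pics/ and viewed, about 8 in all and at most 12, crops included, and the job is handed in when it is done.

Besides the shell and the picture viewer there is one more tool, called after "Call:" as name(argument=value, ...) on one line, values as JSON. jog_arm: Moves the arm, as the interface text tells. Its arguments: {"type":"object","properties":{"deltas":{"type":"array"}},"required":["deltas"]}

```bash
mkdir -p pics; ls
python3 - <<'E'
from workcell import *
import cv2,numpy as np
o=get_obs();print({k:np.round(v,3).tolist() for k,v in o.items()})
for n in("side","top","wrist"):
    im=camera(n);cv2.imwrite(f"pics/a_{n}.png",im[:,:,::-1]);m=camera_model(n)
    print(n,{k:np.round(v,4).tolist() for k,v in m.items()})
    if n!="side":
        for t in("chamber","knob1_grip","level"):
            print(t,[(round(d["conf"],2),np.round(d["at"]).tolist(),int(d["pixels"].sum())) for d in masks_of(t,n)])
E
```

```text
pics
{'clock': 0.0, 'joint_pos': [1.347, 0.241, 0.004, 1.335, -0.0, 1.571], 'joint_vel': [-0.0, -0.001, 0.0, 0.001, 0.0, 0.0], 'tau': [0.0, -37.232, 25.241, 0.017, -0.0, 0.0], 'eef_pos': [0.111, 0.487, 0.23], 'tool_rot': [0.112, 0.994, -0.001, -0.0], 'ft_force': [-0.083, 0.062, -0.852], 'ft_torque': [0.026, -0.002, 0.05], 'grip_width': 0.085}
side {'fovy': 53.7622, 'cx': 324.9684, 'cy': 235.6435, 'pose': [[-0.9577, -0.2168, 0.1891, 0.3566], [-0.2873, 0.6859, -0.6686, 0.6094], [0.0152, -0.6947, -0.7192, 0.7629], [0.0, 0.0, 0.0, 1.0]]}
top {'fovy': 46.3589, 'cx': 317.3531, 'cy': 241.2095, 'pose': [[-0.024, -0.9899, 0.1399, 0.37], [-0.9993, 0.0278, 0.0255, -0.0316], [-0.0292, -0.1392, -0.9898, 1.2649], [0.0, 0.0, 0.0, 1.0]]}
chamber [(0.9, [357.0, 328.0], 5962), (0.89, [498.0, 318.0], 6316), (0.81, [294.0, 222.0], 4828), (0.76, [231.0, 346.0], 6044), (0.74, [450.0, 181.0], 5793)]
knob1_grip [(0.6, [270.0, 195.0], 169)]
level [(0.62, [292.0, 217.0], 140)]
wrist {'fovy': 65.7065, 'cx': 322.8366, 'cy': 239.1847, 'T_tool_cam': [[-0.0002, -0.9496, -0.3135, 0.0802], [1.0, 0.0002, -0.0013, 0.0006], [0.0013, -0.3135, 0.9496, -0.1433], [0.0, 0.0, 0.0, 1.0]]}
chamber [(0.86, [32.0, 406.0], 4207), (0.83, [145.0, 432.0], 2634), (0.64, [151.0, 476.0], 274), (0.41, [0.0, 436.0], 49)]
knob1_grip []
level []
```

View pics/a_top.png

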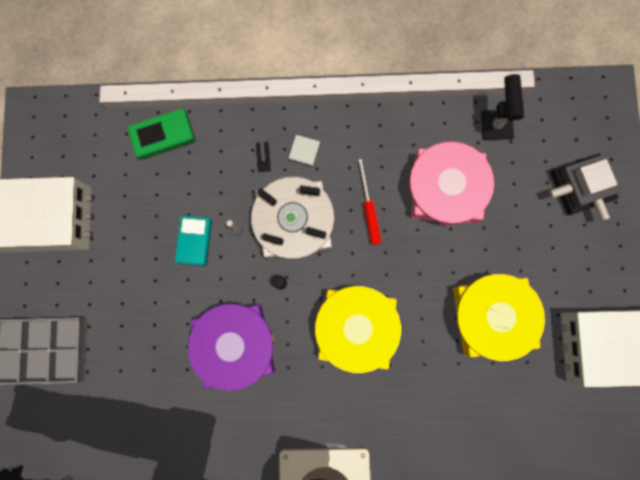

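View pics/a_side.png

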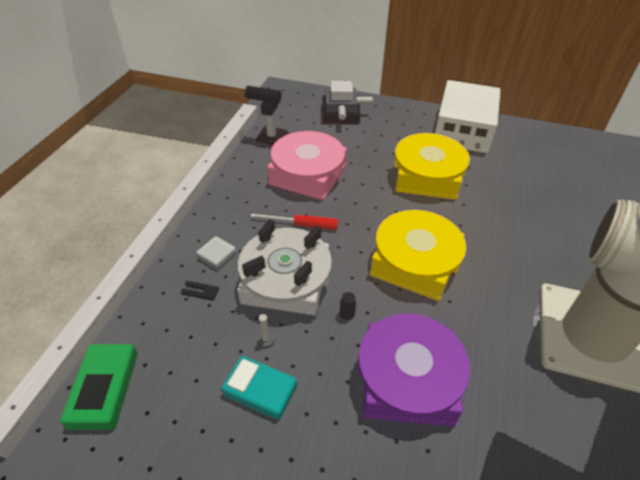

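Top view: four colour discs (pink (452,182), yellow (358,328) and (500,318), purple (230,346)) carry no knobs. The steel cover at (292,217), with four black wings and the green level, fits the description. The side view shows it at (285,262). Next I'll locate the knobs and make one enlarged crop.

```bash
cat > h.py <<'E'
from workcell import *
import cv2,numpy as np
from scipy.spatial.transform import Rotation as R
def ray(n,uv,o=None):
    m=camera_model(n);f=240/np.tan(np.radians(m["fovy"]/2));d=(np.asarray(uv,float)-[m["cx"],m["cy"]])/f
    if n=="wrist":
        T=np.eye(4);T[:3,:3]=R.from_quat(o["tool_rot"]).as_matrix();T[:3,3]=o["eef_pos"];P=T@m["T_tool_cam"]
        r=np.linalg.norm(d);v=np.r_[d/max(r,1e-9)*np.sin(r),np.cos(r)]
    else: P=m["pose"];v=np.r_[d,1]
    return P[:3,3],P[:3,:3]@v
def on_z(n,uv,z,o=None):
    c,v=ray(n,uv,o);return c+v*(z-c[2])/v[2]
E
python3 - <<'E'
from h import *
im=cv2.imread("pics/a_top.png");g=im.max(2)
print("lvl",on_z("top",(292,217),.082))
m=((g<60)*255).astype(np.uint8);yy,xx=np.mgrid[:480,:640];m[(xx-292)**2+(yy-217)**2>38**2]=0
k,l,st,c=cv2.connectedComponentsWithStats(m);K=[]
for i in range(1,k):
    if st[i,4]<50:continue
    p=on_z("top",c[i],.103);K.append(p[:2]);ys,xs=np.where(l==i)
    q=np.array([on_z("top",u,.103)[:2] for u in zip(xs,ys)]);w,V=np.linalg.eigh(np.cov(q.T));a=V[:,1]
    print(np.round(c[i]),st[i,4],np.round(p,4),"wing yaw",np.degrees(np.arctan2(a[1],a[0]))%180)
K=np.array(K);ctr=K.mean(0);print("ctr",ctr,[(np.linalg.norm(k-ctr),np.degrees(np.arctan2(*(k-ctr)[::-1]))) for k in K])
cv2.imwrite("pics/crop1.png",cv2.resize(im[140:290,200:400],None,fx=4,fy=4,interpolation=cv2.INTER_CUBIC))
E
```

```text
lvl [0.59120946 0.05207116 0.082     ]
[309. 191.] 112 [0.6431 0.0134 0.103 ] wing yaw 79.79263531265194
[268. 198.] 76 [0.6295 0.1007 0.103 ] wing yaw 49.74257002238389
[315. 232.] 91 [0.553  0.0027 0.103 ] wing yaw 73.44468625841932
[272. 239.] 90 [0.5416 0.0931 0.103 ] wing yaw 71.87098401961131
ctr [0.5918114  0.05250727] [(np.float64(0.06450482600550075), np.float64(-37.28201256655025)), (np.float64(0.06118726462523848), np.float64(52.018248758970614)), (np.float64(0.06311639525711435), np.float64(-127.94126949692962)), (np.float64(0.06455470040648315), np.float64(141.005183120352))]
```

View pics/crop1.png

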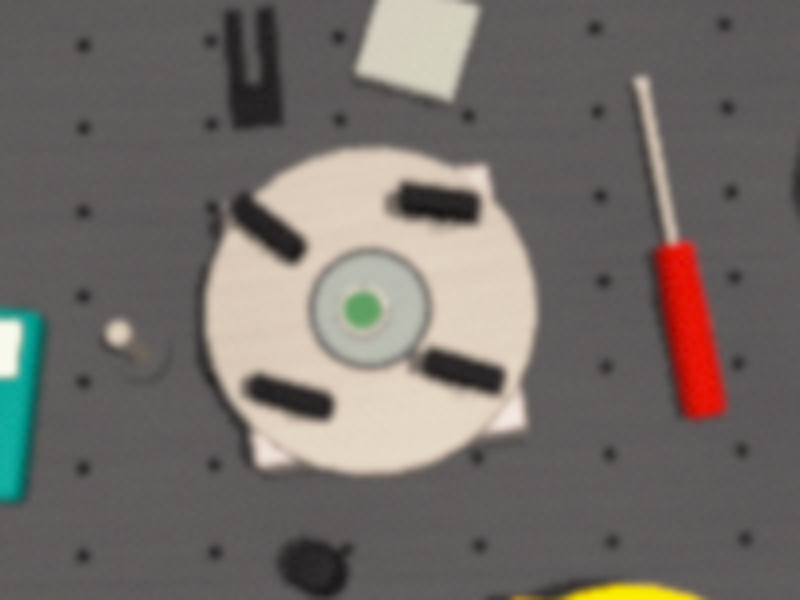

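The crop confirms it: this is the steel cover with four black wings at crop (268,228), (440,203), (462,370) and (290,396), and the level at (362,310). The centre is about (0.592, 0.0525), and the knob radii of 61–64 mm agree with the expected 65. Moving over it.

Call:
jog_arm(deltas=[[[-43,-24,2,0,0,0,40],[-43,-24,2,0,0,0,40],[-43,-24,2,0,0,0,40],[-43,-24,2,0,0,0,40],[-43,-24,2,0,0,0,40]]])

```text
clock: 0.95
eef_pos: [0.2956, 0.3247, 0.2208]
tool_rot: [0.104, 0.995, 0.002, 0.0]
ft_force: [1.2, 0.6, 0.4]
grip_width: 0.04
```

Call:
jog_arm(deltas=[[[-43,-25,3,0,0,0,40],[-43,-25,3,0,0,0,40],[-43,-25,3,0,0,0,40],[-43,-25,3,0,0,0,40],[-43,-25,3,0,0,0,40]]])

```text
clock: 1.45
eef_pos: [0.4805, 0.1564, 0.207]
tool_rot: [0.104, 0.995, 0.004, 0.002]
ft_force: [1.1, 0.7, 0.4]
grip_width: 0.0402
```

Call:
jog_arm(deltas=[[[-43,-25,3,0,0,0,40],[-43,-25,3,0,0,0,40],[-43,-25,3,0,0,0,40],[0,0,0,0,0,-8.5,40],[0,0,0,0,0,-8.5,40]]])

```text
clock: 1.95
eef_pos: [0.5953, 0.0491, 0.1955]
tool_rot: [-0.044, 0.999, 0.004, 0.003]
ft_force: [-0.5, -0.1, 0.0]
grip_width: 0.0401
```

Call:
jog_arm(deltas=[[[0,0,0,0,0,-8.5,40],[0,0,0,0,0,-8.5,40],[0,0,0,0,0,-8.5,40],[0,0,0,0,0,-8.5,40],[0,0,0,0,0,-8.5,40]]])

```text
clock: 2.45
eef_pos: [0.596, 0.047, 0.1937]
tool_rot: [-0.408, 0.913, 0.002, 0.003]
ft_force: [0.1, -0.3, -0.2]
grip_width: 0.04
```

Call:
jog_arm(deltas=[[[0,0,0,0,0,-8.5,40],[0,0,0,0,0,-8.5,40],[0,0,0,0,0,-8.5,40],[0,0,0,0,0,0,40],[0,0,0,0,0,0,40]]])

```text
clock: 2.95
eef_pos: [0.5959, 0.047, 0.1931]
tool_rot: [-0.601, 0.8, 0.002, 0.003]
ft_force: [-0.5, 0.9, -0.6]
grip_width: 0.04
```

Run:
```python
from h import *
o=get_obs();im=camera("wrist")[:,:,::-1];cv2.imwrite("pics/w1.png",im);np.save("o1.npy",o,allow_pickle=True)
print({k:np.round(v,4).tolist() for k,v in o.items()})
for d in masks_of("knob1_grip","wrist"): print(round(d["conf"],2),np.round(d["at"]),d["pixels"].sum())
```

```text
{'clock': 2.95, 'joint_pos': [0.0752, 0.4499, 0.2056, 1.3227, 0.0067, -1.2133], 'joint_vel': [-0.0005, -0.0002, 0.0009, 0.0012, -0.0014, -0.0022], 'tau': [-0.0009, -47.0599, 25.2484, -0.0276, 0.0215, -0.0606], 'eef_pos': [0.5959, 0.047, 0.1931], 'tool_rot': [-0.6006, 0.7995, 0.0018, 0.0034], 'ft_force': [-0.5153, 0.878, -0.619], 'ft_torque': [-0.0532, -0.005, -0.0673], 'grip_width': 0.04}
0.58 [298. 327.] 1567
```

View pics/w1.png

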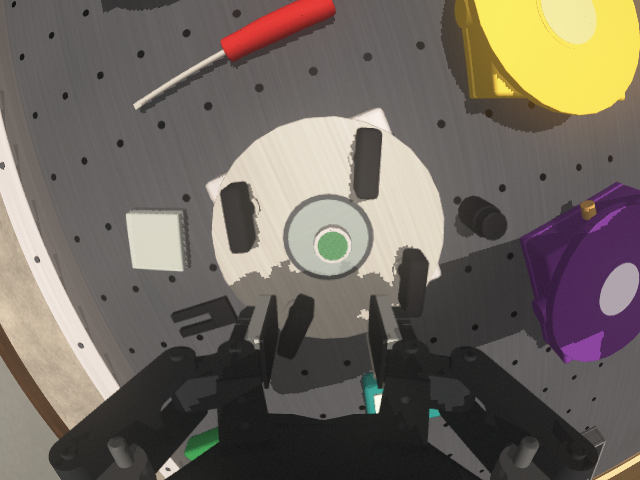

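Wrist view, all four wings clear: (238,217) far-right, (367,163) near-right, (413,282) near-left and (297,327) far-left. The level is at (332,245). Next I'll fit box silhouettes to each.

```bash
cat > fit.py <<'E'
from h import *
from scipy.optimize import minimize, least_squares
o=np.load("o1.npy",allow_pickle=True).item();im=cv2.imread("pics/w1.png")
m=camera_model("wrist");f=240/np.tan(np.radians(m["fovy"]/2))
T=np.eye(4);T[:3,:3]=R.from_quat(o["tool_rot"]).as_matrix();T[:3,3]=o["eef_pos"];Pi=np.linalg.inv(T@m["T_tool_cam"])
def proj(p):
    q=p@Pi[:3,:3].T+Pi[:3,3];r=np.hypot(q[:,0],q[:,1]);a=np.arctan2(r,q[:,2])
    return q[:,:2]/r[:,None]*a[:,None]*f+[m["cx"],m["cy"]]
B=np.array([[a,b,c] for a in(-22,22) for b in(-7,7) for c in(-14,14)])/1e3
def sil(x,y,w,z=.0986):
    c,s=np.cos(w),np.sin(w);p=B@np.array([[c,s,0],[-s,c,0],[0,0,1]])+[x,y,z]
    h=cv2.convexHull(((proj(p))*16).astype(np.int32).reshape(-1,1,2))
    M=np.zeros((480,640),np.uint8);cv2.fillConvexPoly(M,h,1,shift=4);return M
g=cv2.GaussianBlur(im,(3,3),0).max(2)
dark=(g<70).astype(np.uint8);ov=im.copy();K=[]
for uv,th in(((238,217),70),((367,163),70),((413,282),55),((297,327),55)):
    D=(g<th).astype(np.uint8);n,l=cv2.connectedComponents(D);D=(l==l[uv[1],uv[0]]).astype(np.uint8)
    yy,xx=np.mgrid[:480,:640];D[(xx-uv[0])**2+(yy-uv[1])**2>50**2]=0
    p0=on_z("wrist",uv,.103,o)[:2]
    cost=lambda v:-(lambda S:(S&D).sum()/max((S|D).sum(),1))(sil(v[0]/1e3,v[1]/1e3,v[2]/20))
    best=min((minimize(cost,[p0[0]*1e3,p0[1]*1e3,w*20],method="Nelder-Mead",options=dict(initial_simplex=np.array([p0[0]*1e3,p0[1]*1e3,w*20])+np.array([[0,0,0],[5,0,0],[0,5,0],[0,0,5]]))) for w in np.radians([50,65,80,95])),key=lambda r:r.fun)
    x=best.x;K.append(x[:2]/1e3);print(uv,D.sum(),"IoU",round(-best.fun,3),np.round(x[:2],1),"yaw",round(np.degrees(x[2]/20),1))
    cs,_=cv2.findContours(sil(x[0]/1e3,x[1]/1e3,x[2]/20),0,1);cv2.drawContours(ov,cs,-1,(0,0,255),1)
K=np.array(K);A=np.array([[46,46],[-46,46],[-46,-46],[46,-46]])/1e3
ang=np.arctan2(*(K-K.mean(0)).T[::-1])
def mod(v): 
    P=v[:2]+A@np.array([[np.cos(v[2]),np.sin(v[2])],[-np.sin(v[2]),np.cos(v[2])]])
    return P[np.argmin(np.linalg.norm(K[:,None]-P[None],axis=2),1)]
s=least_squares(lambda v:(mod(v)-K).ravel()*1e3,[*K.mean(0),.12]).x
print("chamber",s[:2],np.degrees(s[2]));print(np.round(mod(s)*1e3,1),"res",np.round((K-mod(s))*1e3,1).tolist())
lv=on_z("wrist",(332,245),.082,o);print("level",lv)
cv2.imwrite("pics/w1f.png",cv2.resize(ov[90:370,190:470],None,fx=2,fy=2))
E
python3 fit.py
```

```text
(238, 217) 1680 IoU 0.777 [646.1  16. ] yaw 72.9
(367, 163) 7582 IoU 0.296 [544.7  13.3] yaw 41.9
(413, 282) 6736 IoU 0.337 [540.6  75.2] yaw 171.0
(297, 327) 2387 IoU 0.65 [645.9 110.9] yaw 29.1
chamber [0.5943227  0.05384336] 6.70652975460452
[[645.4  13.5]
 [554.    2.8]
 [543.3  94.2]
 [634.6 104.9]] res [[0.7, 2.5], [-9.3, 10.5], [-2.7, -19.0], [11.2, 6.0]]
level [0.59246455 0.05736728 0.082     ]
```

View pics/w1f.png

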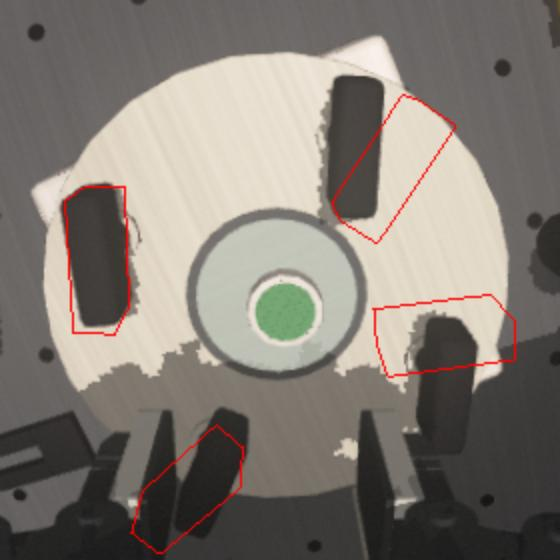

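The threshold leaked into the bench and shadows. I'll read the silhouettes off the enlarged crop and fit those instead: wings at crop (97,255), (356,145), (447,386) and (213,474).

```bash
python3 - <<'E'
s=open("fit.py").read()
a=s.index("for uv,th");b=s.index("    p0=")
s=s[:a]+'''POL=[[(66,195),(80,185),(110,184),(128,300),(120,322),(82,326),(76,315)],[(334,80),(372,75),(384,85),(377,210),(367,217),(333,214),(327,205)],
[(427,320),(465,318),(477,335),(465,440),(455,455),(420,447),(417,435)],[(222,410),(240,410),(248,420),(240,455),(208,535),(195,538),(177,528),(178,505),(215,425)]]
for P in POL:
    P=np.array(P)/2+[190,90];D=np.zeros((480,640),np.uint8);cv2.fillPoly(D,[(P*16).astype(np.int32)],1,shift=4);uv=tuple(P.mean(0).astype(int))
'''+s[b:]
open("fit.py","w").write(s)
E
python3 fit.py
```

```text
(np.int64(237), np.int64(220)) 1767 IoU 0.815 [645.  15.] yaw 73.0
(np.int64(368), np.int64(167)) 1799 IoU 0.895 [554.4   3.8] yaw 73.4
(np.int64(413), np.int64(286)) 1702 IoU 0.841 [543.   95.2] yaw 71.7
(np.int64(296), np.int64(324)) 1200 IoU 0.767 [634.6 105.7] yaw 56.9
chamber [0.59426679 0.05490187] 6.794720624710553
[[645.4  14.7]
 [554.    3.8]
 [543.1  95.1]
 [634.5 106. ]] res [[-0.4, 0.3], [0.4, -0.0], [-0.1, 0.1], [0.1, -0.3]]
level [0.59246455 0.05736728 0.082     ]
```

View pics/w1f.png

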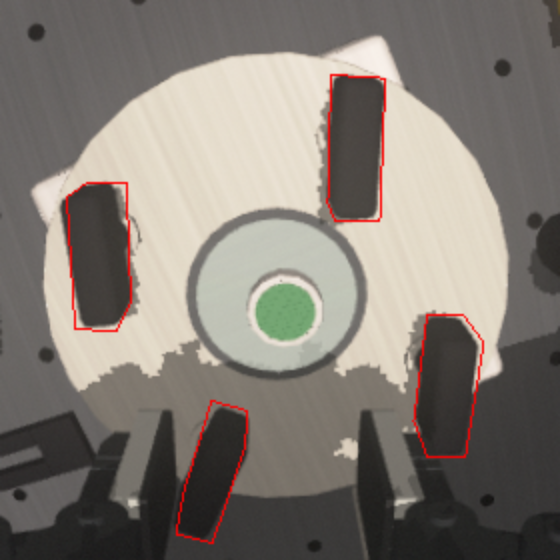

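Run:
```python
from h import *
o=np.load("o1.npy",allow_pickle=True).item()
print("cam",o["eef_pos"], "tool x yaw",np.degrees(np.arctan2(*R.from_quat(o["tool_rot"]).as_matrix()[1::-1,0])), "tilt z",R.from_quat(o["tool_rot"]).as_matrix()[:,2])
for n,z,a,b in(("FR",.1126,(64,200),(77,318)),("NR",.1126,(333,85),(327,205)),("NR2",.1126,(384,90),(377,207)),("NL",.1126,(477,340),(466,442)),("FL",.1126,(213,424),(178,508)),("FLr",.1126,(248,424),(207,535)),("NLl",.1126,(428,325),(417,435))):
    p,q=[on_z("wrist",np.array(u)/2+[190,90],z,o)[:2] for u in(a,b)];d=q-p;print(n,np.round(np.degrees(np.arctan2(d[1],d[0])),1),np.linalg.norm(d))
```

```text
cam [0.59593015 0.04695417 0.19312118] tool x yaw -106.17177267258378 tilt z [ 0.00327307  0.00698137 -0.99997027]
FR 75.8 0.03924284556073529
NR 71.9 0.03674841145935805
NR2 72.1 0.03606719760094416
NL 74.4 0.03885692586273163
FL 52.3 0.03781152942413929
FLr 55.5 0.04990703309504234
NLl 73.2 0.04086557050818452
```

Fit: residuals ≤0.4 mm against the 92 mm square, so the positions are trusted. Wing yaws: FL 53°, NL 73°, NR 72.5°, FR 77°. The order will be FL(1), NR(3), NL(2), FR(4). A helper will work out the remaining deltas.

Create go.py:
```python
import sys
from h import *
K=dict(FL=(.6345,.106),NR=(.554,.0038),NL=(.5431,.0951),FR=(.6454,.0147))
n,yaw,z=sys.argv[1],float(sys.argv[2])-180,float(sys.argv[3])
o=get_obs();M=R.from_quat(o["tool_rot"]).as_matrix();a=np.radians(yaw)
G=np.array([[np.cos(a),np.sin(a),0],[np.sin(a),-np.cos(a),0],[0,0,-1]])
p=np.r_[K[n],z] if n in K else o["eef_pos"]
print("shift",np.round(M.T@(p-o["eef_pos"])*1e3,1),"then rot",np.round(np.degrees(R.from_matrix(M.T@G).as_rotvec()),1),"yaw+180",round((np.degrees(np.arctan2(M[1,0],M[0,0]))+180)%360,1))
print(np.round(o["eef_pos"],4),"F",np.round(o["ft_force"],1),"T",np.round(o["ft_torque"],3),"j6",round(o["joint_pos"][5],2),"tau6",round(o["tau"][5],3),o["clock"],o["grip_width"])
```

```text
(no output)
```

Call:
jog_arm(deltas=[[[-34,-10,30,0,0,0,40],[-34,-10,30,0,0,0,40],[0,0,0,0,0,7,40],[0,0,0,0,0,7,40],[0,0,0,0,0,7,40]]])

```text
clock: 3.55
eef_pos: [0.6367, 0.109, 0.1313]
tool_rot: [-0.435, 0.901, 0.002, 0.004]
ft_force: [-0.1, -0.3, -0.7]
grip_width: 0.0398
```

```bash
python3 go.py FL 53 .0826
```

```text
shift [ 4.1 -0.2 48.7] then rot [ 0.   0.5 -1.5] yaw+180 51.5
[0.6367 0.109  0.1313] F [-0.1 -0.3 -0.7] T [-0.009  0.034  0.034] j6 -0.73 tau6 -1.068 3.55 0.03982905218241797
```

Call:
jog_arm(deltas=[[[4,0,0,0,0.5,-1.5,40],[0,0,24,0,0,0,40],[0,0,24,0,0,0,40],[0,0,0,0,0,0,40]]])

```text
clock: 3.95
eef_pos: [0.6346, 0.1054, 0.0831]
tool_rot: [-0.45, 0.893, -0.001, 0.0]
ft_force: [-0.6, -0.3, -0.2]
grip_width: 0.0397
```

```bash
python3 go.py FL 53 .0826
python3 - <<'E'
from h import *
cv2.imwrite("pics/w2.png",camera("wrist")[:,:,::-1])
E
```

```text
shift [-0.4  0.4  0.5] then rot [-0.1 -0.   0.5] yaw+180 53.5
[0.6346 0.1054 0.0831] F [-0.6 -0.3 -0.2] T [ 0.057  0.037 -0.04 ] j6 -0.77 tau6 0.017 3.95 0.03970392347778577
```

View pics/w2.png

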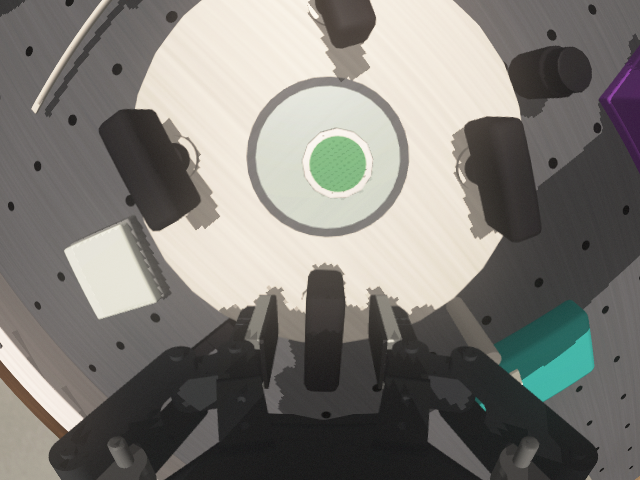

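The wing at (325,330) sits centred and parallel between the pads at (268,340) and (380,340). Closing.

Call:
jog_arm(deltas=[[[0,0,0,0,0,0,8],[0,0,0,0,0,0,8],[0,0,0,0,0,0,8],[0,0,0,0,0,0,8]]])

```text
clock: 4.4
eef_pos: [0.6354, 0.1061, 0.0873]
tool_rot: [-0.451, 0.892, -0.0, 0.002]
ft_force: [-0.2, 0.5, -5.7]
grip_width: 0.0128
```

```bash
python3 go.py FL 53 .0826
```

```text
shift [0.6 0.7 4.7] then rot [-0.1  0.1  0.7] yaw+180 53.7
[0.6354 0.1061 0.0873] F [-0.2  0.5 -5.7] T [ 0.025 -0.182 -0.072] j6 -0.77 tau6 -0.056 4.4 0.012759635337643958
```

Call:
jog_arm(deltas=[[[0,0,0.2,0,0,7.5,8],[0,0,0.2,0,0,7.5,8],[0,0,0.2,0,0,7.5,8],[0,0,0.2,0,0,7.5,8]]])

```text
clock: 4.8
eef_pos: [0.6356, 0.1055, 0.0871]
tool_rot: [-0.196, 0.981, -0.001, 0.002]
ft_force: [0.3, 0.6, -3.4]
grip_width: 0.0127
```

```bash
python3 go.py FL 15 .0826
```

```text
shift [0.9 0.9 4.4] then rot [-0.1  0.2  7.6] yaw+180 22.6
[0.6356 0.1055 0.0871] F [ 0.3  0.6 -3.4] T [-0.086  0.046  0.056] j6 -0.23 tau6 -1.045 4.8 0.012739984896489873
```

Call:
jog_arm(deltas=[[[0,0,0.2,0,0,6.5,8],[0,0,0,0,0,0,8],[0,0,0,0,0,0,8]]])

```text
clock: 5.1
eef_pos: [0.6357, 0.1053, 0.087]
tool_rot: [-0.139, 0.99, -0.001, 0.002]
ft_force: [0.3, 1.2, -4.1]
grip_width: 0.0131
```

```bash
python3 go.py FL 15 .0826
```

```text
shift [0.9 1.  4.4] then rot [-0.2  0.2  1. ] yaw+180 16.0
[0.6357 0.1053 0.087 ] F [ 0.3  1.2 -4.1] T [0.077 0.024 0.038] j6 -0.11 tau6 0.072 5.1 0.013134542430585408
```

Call:
jog_arm(deltas=[[[0,0,0,0,0,0,40],[0,0,0,0,0,0,40],[0,0,0,0,0,0,40],[0,0,-24,0,0,0,40],[0,0,-24,0,0,0,40]]])

```text
clock: 5.6
eef_pos: [0.6351, 0.1048, 0.1354]
tool_rot: [-0.142, 0.99, -0.002, 0.001]
ft_force: [0.9, -0.1, 0.5]
grip_width: 0.04
```

Call:
jog_arm(deltas=[[[35.5,-25,0,0,0,0,40],[35.5,-25,0,0,0,0,40],[35.5,-25,0,0,0,0,40],[0,0,0,0,0,-8.1,40],[0,0,0,0,0,-8.1,40]]])

```text
clock: 6.1
eef_pos: [0.5569, 0.0002, 0.1428]
tool_rot: [-0.286, 0.958, -0.004, 0.009]
ft_force: [0.2, 0.2, 0.6]
grip_width: 0.0404
```

Call:
jog_arm(deltas=[[[0,0,0,0,0,-8.1,40],[0,0,0,0,0,-8.1,40],[0,0,0,0,0,-8.1,40],[0,0,0,0,0,-8.1,40],[0,0,0,0,0,-8.1,40]]])

```text
clock: 6.6
eef_pos: [0.5585, -0.0018, 0.1474]
tool_rot: [-0.612, 0.791, -0.01, 0.01]
ft_force: [0.4, 1.0, 0.2]
grip_width: 0.0401
```

```bash
python3 go.py NR 72.5 .0826
```

```text
shift [-4.   7.6 64.6] then rot [-1.6  0.3  3. ] yaw+180 75.5
[ 0.5585 -0.0018  0.1474] F [0.4 1.  0.2] T [-0.062 -0.012  0.03 ] j6 -1.32 tau6 1.219 6.6 0.04006806508328562
```

Call:
jog_arm(deltas=[[[-4,7.6,0,0,0,0,40],[0,0,0,-1.6,0.3,3,40],[0,0,20,0,0,0,40],[0,0,0,0,0,0,40]]])

```text
clock: 7.0
eef_pos: [0.552, 0.005, 0.1296]
tool_rot: [-0.587, 0.81, -0.001, 0.002]
ft_force: [-1.0, 0.2, -0.9]
grip_width: 0.04
```

```bash
python3 go.py NR 72.5 .0826
```

```text
shift [ 0.6 -2.1 47. ] then rot [-0.2  0.1 -0.6] yaw+180 71.9
[0.552  0.005  0.1296] F [-1.   0.2 -0.9] T [ 0.027  0.143 -0.021] j6 -1.25 tau6 -0.017 7.0 0.03996554398302753
```

Call:
jog_arm(deltas=[[[0.6,-2,23,0,0,-0.5,40],[0,0,23,0,0,0,40],[0,0,0,0,0,0,40]]])

```text
clock: 7.3
eef_pos: [0.5554, 0.0047, 0.0861]
tool_rot: [-0.589, 0.808, -0.003, 0.004]
ft_force: [-0.6, -0.4, 0.4]
grip_width: 0.0402
```

Call:
jog_arm(deltas=[[[0,0,0,0,0,0,8],[0,0,0,0,0,0,8],[0,0,0,0,0,0,8],[0,0,0,0,0,0,8]]])

```text
clock: 7.7
eef_pos: [0.5552, 0.0051, 0.0884]
tool_rot: [-0.588, 0.809, -0.003, 0.004]
ft_force: [1.0, -0.1, -6.9]
grip_width: 0.0127
```

```bash
python3 go.py NR 34.5 .0826
```

```text
shift [1.6 0.8 5.8] then rot [-0.5  0.4 37.5] yaw+180 72.0
[0.5552 0.0051 0.0884] F [ 1.  -0.1 -6.9] T [-0.013 -0.258 -0.026] j6 -1.25 tau6 -0.006 7.7 0.012676203753052154
```

Call:
jog_arm(deltas=[[[0,0,0.2,0,0,7.4,8],[0,0,0.2,0,0,7.4,8],[0,0,0.2,0,0,7.4,8],[0,0,0.2,0,0,7.4,8],[0,0,0.2,0,0,7.4,8]]])

```text
clock: 8.2
eef_pos: [0.5562, 0.004, 0.088]
tool_rot: [-0.288, 0.957, -0.003, 0.005]
ft_force: [0.6, 0.4, -5.4]
grip_width: 0.0129
```

Call:
jog_arm(deltas=[[[0,0,0,0,0,0,8],[0,0,0,0,0,0,8]]])

```text
clock: 8.4
eef_pos: [0.5562, 0.004, 0.088]
tool_rot: [-0.29, 0.957, -0.003, 0.005]
ft_force: [-0.2, 0.1, -6.1]
grip_width: 0.0126
```

```bash
python3 go.py NR 34.5 .0826
```

```text
shift [2.  1.1 5.4] then rot [-0.5  0.5 -0.8] yaw+180 33.7
[0.5562 0.004  0.088 ] F [-0.2  0.1 -6.1] T [ 0.005 -0.007  0.047] j6 -0.58 tau6 0.074 8.4 0.012552463357424578
```

Call:
jog_arm(deltas=[[[0,0,0,0,0,0,40],[0,0,0,0,0,0,40],[0,0,0,0,0,0,40],[0,0,-24,0,0,0,40],[0,0,-22,0,0,0,40]]])

```text
clock: 8.9
eef_pos: [0.5555, 0.0042, 0.1354]
tool_rot: [-0.292, 0.956, -0.003, 0.005]
ft_force: [0.4, 0.4, -0.2]
grip_width: 0.04
```

Call:
jog_arm(deltas=[[[-20,41,0,0,0,0,40],[-20,41,0,0,0,0,40],[0,0,0,0,0,-7.6,40],[0,0,0,0,0,-7.6,40],[0,0,0,0,0,-7.6,40]]])

```text
clock: 9.4
eef_pos: [0.5486, 0.0981, 0.1435]
tool_rot: [-0.482, 0.876, -0.007, 0.013]
ft_force: [-0.1, -0.1, -0.9]
grip_width: 0.04
```

Call:
jog_arm(deltas=[[[0,0,0,0,0,-7.6,40],[0,0,0,0,0,-7.6,40],[0,0,0,0,0,0,40]]])

```text
clock: 9.7
eef_pos: [0.5499, 0.0992, 0.1459]
tool_rot: [-0.599, 0.8, -0.01, 0.014]
ft_force: [-0.7, 0.4, 0.3]
grip_width: 0.0398
```

```bash
python3 go.py NL 73 .0826
```

```text
shift [ 6.5  7.4 63. ] then rot [-1.8  0.6  0.6] yaw+180 73.6
[0.5499 0.0992 0.1459] F [-0.7  0.4  0.3] T [-0.01   0.064 -0.017] j6 -1.1 tau6 -0.542 9.7 0.039751738952429665
```

Call:
jog_arm(deltas=[[[6.5,7.4,0,0,0,0,40],[0,0,0,-1.8,0.6,0.6,40],[0,0,20,0,0,0,40],[0,0,0,0,0,0,40]]])

```text
clock: 10.1
eef_pos: [0.5393, 0.094, 0.1269]
tool_rot: [-0.591, 0.807, -0.0, 0.001]
ft_force: [-0.4, -0.3, 0.4]
grip_width: 0.0396
```

```bash
python3 go.py NL 73 .0826
```

```text
shift [-2.2 -3.3 44.3] then rot [-0.1  0.  -0.5] yaw+180 72.5
[0.5393 0.094  0.1269] F [-0.4 -0.3  0.4] T [ 0.027 -0.003  0.004] j6 -1.09 tau6 -0.012 10.1 0.03958122113190864
```

Call:
jog_arm(deltas=[[[-1.6,-2.5,22,0,0,0,40],[0,0,22,0,0,0,40],[0,0,0,0,0,0,40]]])

```text
clock: 10.4
eef_pos: [0.5427, 0.0942, 0.0848]
tool_rot: [-0.589, 0.808, -0.001, 0.002]
ft_force: [-1.7, 1.1, -0.5]
grip_width: 0.0397
```

Call:
jog_arm(deltas=[[[0,0,0,0,0,0,8],[0,0,0,0,0,0,8],[0,0,0,0,0,0,8],[0,0,0,0,0,0,8]]])

```text
clock: 10.8
eef_pos: [0.543, 0.0941, 0.087]
tool_rot: [-0.588, 0.809, -0.002, 0.003]
ft_force: [0.7, 0.1, -6.8]
grip_width: 0.0125
```

```bash
python3 go.py NL 35 .0826
```

```text
shift [-1.   0.2  4.4] then rot [-0.3  0.3 37.1] yaw+180 72.1
[0.543  0.0941 0.087 ] F [ 0.7  0.1 -6.8] T [ 0.12  -0.265  0.055] j6 -1.09 tau6 0.028 10.8 0.012526168413391978
```

Call:
jog_arm(deltas=[[[0,0,0.2,0,0,7.4,8],[0,0,0.2,0,0,7.4,8],[0,0,0.2,0,0,7.4,8],[0,0,0.2,0,0,7.4,8],[0,0,0.2,0,0,7.4,8]]])

```text
clock: 11.3
eef_pos: [0.5429, 0.0942, 0.0866]
tool_rot: [-0.29, 0.957, -0.0, 0.003]
ft_force: [0.5, 0.7, -5.6]
grip_width: 0.0131
```

Call:
jog_arm(deltas=[[[0,0,0,0,0,0,8],[0,0,0,0,0,0,8]]])

```text
clock: 11.5
eef_pos: [0.5429, 0.0942, 0.0866]
tool_rot: [-0.291, 0.957, -0.001, 0.003]
ft_force: [0.8, 0.6, -4.8]
grip_width: 0.0126
```

```bash
python3 go.py NL 35 .0826
```

```text
shift [-0.6  0.7  4. ] then rot [-0.2  0.3 -1.2] yaw+180 33.8
[0.5429 0.0942 0.0866] F [ 0.8  0.6 -4.8] T [-0.015 -0.124  0.031] j6 -0.42 tau6 0.073 11.5 0.012646762016940582
```

Call:
jog_arm(deltas=[[[0,0,0,0,0,0,40],[0,0,0,0,0,0,40],[0,0,0,0,0,0,40],[0,0,-24,0,0,0,40],[0,0,-22,0,0,0,40]]])

```text
clock: 12.0
eef_pos: [0.542, 0.0941, 0.1338]
tool_rot: [-0.293, 0.956, -0.0, 0.002]
ft_force: [1.4, 0.1, 1.4]
grip_width: 0.0401
```

Call:
jog_arm(deltas=[[[-13,-40,0,0,0,0,40],[-13,-40,0,0,0,0,40],[-13,-40,0,0,0,0,40],[0,0,0,0,0,-8.4,40],[0,0,0,0,0,-8.4,40]]])

```text
clock: 12.5
eef_pos: [0.6494, 0.0149, 0.1425]
tool_rot: [-0.437, 0.9, -0.003, 0.009]
ft_force: [-0.6, 0.5, -0.1]
grip_width: 0.04
```

Call:
jog_arm(deltas=[[[0,0,0,0,0,-8.4,40],[0,0,0,0,0,-8.4,40],[0,0,0,0,0,-8.4,40],[0,0,0,0,0,0,40]]])

```text
clock: 12.9
eef_pos: [0.6512, 0.0136, 0.1443]
tool_rot: [-0.627, 0.779, -0.006, 0.009]
ft_force: [-0.2, 0.8, 0.1]
grip_width: 0.0399
```

```bash
python3 go.py FR 77 .0826
```

```text
shift [ 0.6  7.3 61.6] then rot [-1.2  0.4  0.7] yaw+180 77.7
[0.6512 0.0136 0.1443] F [-0.2  0.8  0.1] T [0.026 0.04  0.002] j6 -1.34 tau6 -0.588 12.9 0.03991402332055699
```

Call:
jog_arm(deltas=[[[0.5,5.5,0,0,0,0,40],[0,0,0,-1.2,0.4,0.6,40],[0,0,20,0,0,0,40],[0,0,0,0,0,0,40]]])

```text
clock: 13.3
eef_pos: [0.6451, 0.0146, 0.1257]
tool_rot: [-0.619, 0.785, -0.001, 0.001]
ft_force: [-0.4, 0.3, -0.7]
grip_width: 0.0402
```

```bash
python3 go.py FR 77 .0826
```

```text
shift [-0.2 -0.2 43.1] then rot [-0.1  0.  -0.5] yaw+180 76.5
[0.6451 0.0146 0.1257] F [-0.4  0.3 -0.7] T [-0.003  0.08   0.027] j6 -1.31 tau6 -0.014 13.3 0.040177861946824704
```

Call:
jog_arm(deltas=[[[0,0,21,0,0,0,40],[0,0,21,0,0,0,40],[0,0,0,0,0,0,40]]])

```text
clock: 13.6
eef_pos: [0.646, 0.0149, 0.0861]
tool_rot: [-0.617, 0.787, -0.002, 0.002]
ft_force: [-0.4, -0.9, 0.3]
grip_width: 0.0402
```

Call:
jog_arm(deltas=[[[0,0,0,0,0,0,8],[0,0,0,0,0,0,8],[0,0,0,0,0,0,8],[0,0,0,0,0,0,8]]])

```text
clock: 14.0
eef_pos: [0.646, 0.0153, 0.0882]
tool_rot: [-0.617, 0.787, -0.002, 0.003]
ft_force: [0.7, 0.3, -5.0]
grip_width: 0.0126
```

```bash
python3 go.py FR 39 .0826
```

```text
shift [0.7 0.5 5.6] then rot [-0.3  0.2 37.2] yaw+180 76.2
[0.646  0.0153 0.0882] F [ 0.7  0.3 -5. ] T [-0.027 -0.243  0.068] j6 -1.31 tau6 0.055 14.0 0.012562870170391085
```

Call:
jog_arm(deltas=[[[0,0,0.2,0,0,7.4,8],[0,0,0.2,0,0,7.4,8],[0,0,0.2,0,0,7.4,8],[0,0,0.2,0,0,7.4,8],[0,0,0.2,0,0,7.4,8]]])

```text
clock: 14.5
eef_pos: [0.6466, 0.0147, 0.0879]
tool_rot: [-0.323, 0.946, -0.002, 0.003]
ft_force: [-0.2, -0.1, -4.4]
grip_width: 0.0127
```

Call:
jog_arm(deltas=[[[0,0,0,0,0,0,8],[0,0,0,0,0,0,8]]])

```text
clock: 14.7
eef_pos: [0.6466, 0.0147, 0.0879]
tool_rot: [-0.324, 0.946, -0.002, 0.003]
ft_force: [0.6, -0.2, -4.0]
grip_width: 0.0128
```

```bash
python3 go.py FR 39 .0826
```

```text
shift [1.  0.7 5.3] then rot [-0.3  0.3 -1.1] yaw+180 37.9
[0.6466 0.0147 0.0879] F [ 0.6 -0.2 -4. ] T [-0.011 -0.168  0.002] j6 -0.64 tau6 0.074 14.7 0.012770666836184094
```

First pass is done: turns of 37.7°, 38.3°, 38.3° and 38.3° in the order FL, NR, NL, FR. `tau6` is a quiet torque signal, reading 0.074 N m under drag. Second pass starts with FL.

Call:
jog_arm(deltas=[[[0,0,0,0,0,0,40],[0,0,0,0,0,0,40],[0,0,0,0,0,0,40],[0,0,-24,0,0,0,40],[0,0,-20,0,0,0,40]]])

```text
clock: 15.2
eef_pos: [0.646, 0.0146, 0.1332]
tool_rot: [-0.327, 0.945, -0.002, 0.003]
ft_force: [0.9, 0.6, 0.3]
grip_width: 0.0401
```

Call:
jog_arm(deltas=[[[-22.5,38.5,0,0,0,0,40],[-22.5,38.5,0,0,0,0,40],[0,0,0,0,0,7,40],[0,0,0,0,0,7,40],[0,0,0,0,0,7,40]]])

```text
clock: 15.7
eef_pos: [0.639, 0.1062, 0.1422]
tool_rot: [-0.143, 0.99, -0.001, 0.012]
ft_force: [0.4, 0.4, -0.2]
grip_width: 0.0398
```

Call:
jog_arm(deltas=[[[0,0,0,0,0,0,40]]])

```text
clock: 15.8
eef_pos: [0.6394, 0.1067, 0.143]
tool_rot: [-0.143, 0.99, -0.001, 0.013]
ft_force: [0.4, 0.5, -0.6]
grip_width: 0.0399
```

```bash
python3 go.py FL 16 .0826
```

```text
shift [ 6.4  1.1 60.3] then rot [-0.3  1.4  0.5] yaw+180 16.5
[0.6394 0.1067 0.143 ] F [ 0.4  0.5 -0.6] T [0.013 0.041 0.045] j6 -0.12 tau6 0.505 15.8 0.039900892992298986
```

Call:
jog_arm(deltas=[[[4.8,0.8,0,0,0,0,40],[0,0,0,-0.3,1.4,0.4,40],[0,0,17,0,0,0,40],[0,0,0,0,0,0,40]]])

```text
clock: 16.2
eef_pos: [0.6342, 0.1055, 0.1275]
tool_rot: [-0.144, 0.99, -0.0, 0.001]
ft_force: [-0.3, -0.3, -0.5]
grip_width: 0.0399
```

```bash
python3 go.py FL 16 .0826
```

```text
shift [-0.3  0.5 44.9] then rot [-0.   0.1  0.6] yaw+180 16.6
[0.6342 0.1055 0.1275] F [-0.3 -0.3 -0.5] T [ 0.024  0.028 -0.026] j6 -0.12 tau6 0.016 16.2 0.03992927111225921
```

Call:
jog_arm(deltas=[[[0,0.4,22,0,0,0.5,40],[0,0,22,0,0,0,40],[0,0,0,0,0,0,40]]])

```text
clock: 16.5
eef_pos: [0.6354, 0.1052, 0.0856]
tool_rot: [-0.142, 0.99, -0.0, 0.003]
ft_force: [-0.7, 0.4, 0.4]
grip_width: 0.0399
```

Call:
jog_arm(deltas=[[[0,0,0,0,0,0,8],[0,0,0,0,0,0,8],[0,0,0,0,0,0,8],[0,0,0,0,0,0,8]]])

```text
clock: 16.9
eef_pos: [0.6355, 0.1055, 0.0876]
tool_rot: [-0.142, 0.99, 0.0, 0.004]
ft_force: [1.5, -1.0, -6.1]
grip_width: 0.013
```

```bash
python3 go.py FL 0 .0826
```

```text
shift [0.8 0.8 5. ] then rot [ 0.   0.4 16.4] yaw+180 16.4
[0.6355 0.1055 0.0876] F [ 1.5 -1.  -6.1] T [ 0.005 -0.249 -0.023] j6 -0.12 tau6 -0.019 16.9 0.012964220775086256
```

Call:
jog_arm(deltas=[[[0,0,0.2,0,0,6.2,8],[0,0,0.2,0,0,6.2,8],[0,0,0.2,0,0,6.2,8],[0,0,0,0,0,0,8]]])

```text
clock: 17.3
eef_pos: [0.6354, 0.1051, 0.0874]
tool_rot: [0.025, 1.0, 0.0, 0.004]
ft_force: [0.2, 0.6, -5.4]
grip_width: 0.013
```

```bash
python3 go.py FL 0 .0826
```

```text
shift [1.  0.9 4.8] then rot [ 0.   0.4 -2.8] yaw+180 357.2
[0.6354 0.1051 0.0874] F [ 0.2  0.6 -5.4] T [ 0.055 -0.081  0.036] j6 0.21 tau6 0.477 17.3 0.012964725928019304
```

Call:
jog_arm(deltas=[[[0,0,0.1,0,0,2,8],[0,0,0,0,0,0,8]]])

```text
clock: 17.5
eef_pos: [0.6354, 0.105, 0.0874]
tool_rot: [0.04, 0.999, 0.0, 0.004]
ft_force: [0.8, -0.1, -4.7]
grip_width: 0.0127
```

```bash
python3 go.py FL 0 .0826
```

```text
shift [1.  0.9 4.8] then rot [ 0.   0.4 -4.6] yaw+180 355.4
[0.6354 0.105  0.0874] F [ 0.8 -0.1 -4.7] T [-0.005 -0.07   0.034] j6 0.24 tau6 0.211 17.5 0.012651426234430543
```

```bash
cat > tq.py <<'E'
from h import *
a=[]
for i in range(4):
    camera("side");o=get_obs();a.append((o["ft_torque"][2],o["tau"][5]))
a=np.array(a);M=R.from_quat(o["tool_rot"]).as_matrix()
print("Tz",np.round(a[:,0],3),"mean",a[1:,0].mean().round(3),"tau6",np.round(a[:,1],3),"yaw",round((np.degrees(np.arctan2(M[1,0],M[0,0]))+180)%360,2),"F",np.round(o["ft_force"],1),o["clock"])
E
python3 tq.py
```

```text
Tz [ 0.026  0.024  0.047 -0.004] mean 0.022 tau6 [0.074 0.037 0.036 0.04 ] yaw 355.35 F [ 0.2 -0.4 -5. ] 17.7
```

Call:
jog_arm(deltas=[[[0,0,0.1,0,0,2,8]]])

```text
clock: 17.8
eef_pos: [0.6355, 0.105, 0.0874]
tool_rot: [0.058, 0.998, 0.0, 0.004]
ft_force: [-0.0, -0.2, -3.7]
grip_width: 0.0129
```

```bash
python3 tq.py
```

```text
Tz [0.064 0.072 0.04  0.013] mean 0.042 tau6 [0.122 0.191 0.087 0.054] yaw 353.41 F [-0.3  0.3 -4.2] 18.0
```

Call:
jog_arm(deltas=[[[0,0,0.1,0,0,2,8],[0,0,0.1,0,0,2,8]]])

```text
clock: 18.2
eef_pos: [0.6354, 0.105, 0.0874]
tool_rot: [0.092, 0.996, 0.0, 0.004]
ft_force: [-0.1, 0.2, -2.9]
grip_width: 0.0128
```

```bash
python3 tq.py
```

```text
Tz [0.038 0.049 0.067 0.049] mean 0.055 tau6 [0.151 0.202 0.088 0.053] yaw 349.48 F [ 1.   0.2 -2.7] 18.4
```

Call:
jog_arm(deltas=[[[0,0,0.1,0,0,2,8],[0,0,0.1,0,0,2,8]]])

```text
clock: 18.6
eef_pos: [0.6354, 0.1049, 0.0873]
tool_rot: [0.126, 0.992, 0.0, 0.004]
ft_force: [0.1, 0.1, -4.1]
grip_width: 0.0127
```

```bash
python3 tq.py
```

```text
Tz [0.022 0.021 0.068 0.055] mean 0.048 tau6 [0.151 0.201 0.088 0.053] yaw 345.55 F [-0.7 -0.  -2.4] 18.8
```

Call:
jog_arm(deltas=[[[0,0,0.1,0,0,2,8],[0,0,0.1,0,0,2,8]]])

```text
clock: 19.0
eef_pos: [0.6354, 0.1048, 0.0873]
tool_rot: [0.16, 0.987, 0.001, 0.004]
ft_force: [0.1, -0.6, -2.2]
grip_width: 0.0126
```

```bash
python3 tq.py
```

```text
Tz [0.074 0.002 0.071 0.07 ] mean 0.048 tau6 [0.151 0.201 0.088 0.053] yaw 341.63 F [-0.6  0.8 -3.2] 19.2
```

Call:
jog_arm(deltas=[[[0,0,0.1,0,0,2,8],[0,0,0.1,0,0,2,8]]])

```text
clock: 19.4
eef_pos: [0.6353, 0.1048, 0.0872]
tool_rot: [0.194, 0.981, 0.001, 0.004]
ft_force: [-1.0, -0.3, -3.4]
grip_width: 0.0126
```

```bash
python3 tq.py
```

```text
Tz [0.259 0.244 0.245 0.187] mean 0.226 tau6 [0.356 0.397 0.282 0.247] yaw 337.73 F [-0.9  0.2 -2.5] 19.6
```

FL has firmed up: Tz is about 0.23 N m, and tau6 rose by 0.19 over the drag level. Releasing it and moving to NR, the opposite knob.

Call:
jog_arm(deltas=[[[0,0,0,0,0,0,40],[0,0,0,0,0,0,40],[0,0,0,0,0,0,40],[0,0,-24,0,0,0,40],[0,0,-20,0,0,0,40]]])

```text
clock: 20.1
eef_pos: [0.6351, 0.1048, 0.1316]
tool_rot: [0.193, 0.981, 0.001, 0.003]
ft_force: [0.5, -1.0, 0.3]
grip_width: 0.0404
```

Call:
jog_arm(deltas=[[[12,-40.5,0,0,0,0,40],[12,-40.5,0,0,0,0,40],[12,-40.5,0,0,0,0,40],[0,0,0,0,0,-7.9,40],[0,0,0,0,0,-7.9,40]]])

```text
clock: 20.6
eef_pos: [0.5583, 0.0036, 0.1371]
tool_rot: [0.051, 0.999, 0.001, 0.011]
ft_force: [-0.3, -0.0, 0.6]
grip_width: 0.0403
```

Call:
jog_arm(deltas=[[[0,0,0,0,0,-7.9,40],[0,0,0,0,0,-7.9,40],[0,0,0,0,0,-7.9,40],[0,0,0,0,0,-7.9,40],[0,0,0,0,0,-7.9,40]]])

```text
clock: 21.1
eef_pos: [0.5601, 0.0022, 0.1411]
tool_rot: [-0.303, 0.953, -0.004, 0.015]
ft_force: [-0.7, 0.2, 0.1]
grip_width: 0.0401
```

```bash
python3 go.py NR 33.7 .0826
```

```text
shift [ 5.5  5.8 58.3] then rot [-0.9  1.5  1.6] yaw+180 35.3
[0.5601 0.0022 0.1411] F [-0.7  0.2  0.1] T [-0.013  0.058 -0.014] j6 -0.61 tau6 1.185 21.1 0.04012674366760868
```

Call:
jog_arm(deltas=[[[3.9,4.2,0,0,0,0,40],[0,0,0,-0.9,1.5,1.2,40],[0,0,16,0,0,0,40],[0,0,0,0,0,0,40]]])

```text
clock: 21.5
eef_pos: [0.5545, 0.0035, 0.1271]
tool_rot: [-0.288, 0.958, -0.001, 0.002]
ft_force: [0.1, -0.1, 0.1]
grip_width: 0.0406
```

```bash
python3 go.py NR 33.7 .0826
```

```text
shift [ 0.4  0.7 44.5] then rot [-0.1  0.2 -0.2] yaw+180 33.5
[0.5545 0.0035 0.1271] F [ 0.1 -0.1  0.1] T [0.02  0.008 0.004] j6 -0.58 tau6 -0.019 21.5 0.04064500323589539
```

Call:
jog_arm(deltas=[[[0.3,0.4,22,0,0,0,40],[0,0,22,0,0,0,40],[0,0,0,0,0,0,40]]])

```text
clock: 21.8
eef_pos: [0.5556, 0.0039, 0.0852]
tool_rot: [-0.285, 0.958, -0.001, 0.004]
ft_force: [-0.0, -0.6, -0.6]
grip_width: 0.0405
```

Call:
jog_arm(deltas=[[[0,0,0,0,0,0,8],[0,0,0,0,0,0,8],[0,0,0,0,0,0,8],[0,0,0,0,0,0,8]]])

```text
clock: 22.2
eef_pos: [0.5559, 0.004, 0.0872]
tool_rot: [-0.284, 0.959, -0.001, 0.005]
ft_force: [1.7, 0.7, -6.7]
grip_width: 0.0128
```

```bash
python3 go.py NR 0 .0826
```

```text
shift [1.8 0.9 4.6] then rot [-0.2  0.6 33. ] yaw+180 33.0
[0.5559 0.004  0.0872] F [ 1.7  0.7 -6.7] T [ 0.071 -0.294  0.051] j6 -0.57 tau6 0.036 22.2 0.012812098975146501
```

Call:
jog_arm(deltas=[[[0,0,0.2,0,0,6.2,8],[0,0,0.2,0,0,6.2,8],[0,0,0.2,0,0,6.2,8],[0,0,0.1,0,0,2,8],[0,0,0.1,0,0,2,8]]])

```text
clock: 22.7
eef_pos: [0.5562, 0.0033, 0.087]
tool_rot: [-0.082, 0.997, -0.001, 0.005]
ft_force: [0.1, 0.9, -4.5]
grip_width: 0.0127
```

```bash
python3 tq.py
```

```text
Tz [0.007 0.043 0.1   0.034] mean 0.059 tau6 [0.158 0.217 0.095 0.055] yaw 9.58 F [ 0.9  0.2 -5.1] 22.9
```

Call:
jog_arm(deltas=[[[0,0,0.1,0,0,2,8],[0,0,0.1,0,0,2,8]]])

```text
clock: 23.1
eef_pos: [0.5562, 0.0031, 0.0869]
tool_rot: [-0.048, 0.999, -0.001, 0.005]
ft_force: [0.6, -0.2, -4.9]
grip_width: 0.0128
```

```bash
python3 tq.py
```

```text
Tz [ 0.114 -0.002  0.074  0.042] mean 0.038 tau6 [0.151 0.204 0.09  0.054] yaw 5.62 F [ 0.3  0.3 -4.1] 23.3
```

Call:
jog_arm(deltas=[[[0,0,0.1,0,0,2,8],[0,0,0.1,0,0,2,8]]])

```text
clock: 23.5
eef_pos: [0.5562, 0.003, 0.0869]
tool_rot: [-0.014, 1.0, -0.001, 0.005]
ft_force: [0.7, -1.2, -3.6]
grip_width: 0.013
```

```bash
python3 tq.py
```

```text
Tz [0.228 0.253 0.158 0.267] mean 0.226 tau6 [0.341 0.384 0.268 0.232] yaw 1.7 F [-0.7 -0.6 -3.8] 23.7
```

NR has firmed up at about 0.23 N m. Next is NL.

Call:
jog_arm(deltas=[[[0,0,0,0,0,0,40],[0,0,0,0,0,0,40],[0,0,0,0,0,0,40],[0,0,-24,0,0,0,40],[0,0,-20,0,0,0,40]]])

```text
clock: 24.2
eef_pos: [0.5555, 0.0034, 0.1318]
tool_rot: [-0.015, 1.0, -0.001, 0.005]
ft_force: [0.8, -0.3, 0.8]
grip_width: 0.0396
```

Call:
jog_arm(deltas=[[[5,45.5,0,0,0,0,40],[5,45.5,0,0,0,0,40],[0,0,0,0,0,-7.8,40],[0,0,0,0,0,-7.8,40],[0,0,0,0,0,-7.8,40]]])

```text
clock: 24.7
eef_pos: [0.548, 0.0979, 0.139]
tool_rot: [-0.224, 0.975, -0.002, 0.013]
ft_force: [-0.2, -0.4, -0.3]
grip_width: 0.0403
```

Call:
jog_arm(deltas=[[[0,0,0,0,0,-7.8,40],[0,0,0,0,0,0,40]]])

```text
clock: 24.9
eef_pos: [0.5488, 0.0987, 0.1404]
tool_rot: [-0.293, 0.956, -0.003, 0.014]
ft_force: [0.2, -0.3, -0.7]
grip_width: 0.04
```

```bash
python3 go.py NL 33.8 .0826
```

```text
shift [ 8.2  1.1 57.6] then rot [-0.8  1.4  0.3] yaw+180 34.1
[0.5488 0.0987 0.1404] F [ 0.2 -0.3 -0.7] T [-0.057 -0.007 -0.005] j6 -0.42 tau6 -0.559 24.9 0.03998862699592517
```

Call:
jog_arm(deltas=[[[6.2,0.8,0,0,0,0,40],[0,0,0,-0.8,1.4,0.2,40],[0,0,15,0,0,0,40],[0,0,0,0,0,0,40]]])

```text
clock: 25.3
eef_pos: [0.5425, 0.0951, 0.1264]
tool_rot: [-0.286, 0.958, -0.0, 0.001]
ft_force: [0.5, -0.8, 0.1]
grip_width: 0.0403
```

```bash
python3 go.py NL 33.8 .0826
```

```text
shift [-0.4 -0.3 43.8] then rot [-0.   0.1 -0.5] yaw+180 33.3
[0.5425 0.0951 0.1264] F [ 0.5 -0.8  0.1] T [0.017 0.044 0.017] j6 -0.41 tau6 -0.015 25.3 0.040294820749157446
```

Call:
jog_arm(deltas=[[[-0.3,-0.2,21.5,0,0,-0.3,40],[0,0,21.5,0,0,0,40],[0,0,0,0,0,0,40]]])

```text
clock: 25.6
eef_pos: [0.5438, 0.0946, 0.0848]
tool_rot: [-0.286, 0.958, -0.0, 0.003]
ft_force: [-0.4, 0.0, -0.3]
grip_width: 0.0401
```

Call:
jog_arm(deltas=[[[0,0,0,0,0,0,8],[0,0,0,0,0,0,8],[0,0,0,0,0,0,8],[0,0,0,0,0,0,8]]])

```text
clock: 26.0
eef_pos: [0.5439, 0.0947, 0.0867]
tool_rot: [-0.285, 0.958, -0.0, 0.003]
ft_force: [1.0, 1.0, -6.5]
grip_width: 0.0131
```

```bash
python3 go.py NL 0 .0826
```

```text
shift [0.5 0.8 4. ] then rot [-0.   0.4 33.2] yaw+180 33.2
[0.5439 0.0947 0.0867] F [ 1.   1.  -6.5] T [ 0.059 -0.289 -0.022] j6 -0.41 tau6 0.038 26.0 0.013104162711285096
```

Call:
jog_arm(deltas=[[[0,0,0.2,0,0,6.2,8],[0,0,0.2,0,0,6.2,8],[0,0,0.2,0,0,6.2,8],[0,0,0.1,0,0,2,8],[0,0,0.1,0,0,2,8]]])

```text
clock: 26.5
eef_pos: [0.544, 0.0943, 0.0864]
tool_rot: [-0.084, 0.996, -0.0, 0.003]
ft_force: [0.4, 0.6, -5.0]
grip_width: 0.0127
```

```bash
python3 tq.py
```

```text
Tz [0.003 0.065 0.093 0.041] mean 0.066 tau6 [0.158 0.217 0.094 0.054] yaw 9.76 F [ 0.4 -0.5 -3.8] 26.7
```

Call:
jog_arm(deltas=[[[0,0,0.1,0,0,2,8],[0,0,0.1,0,0,2,8]]])

```text
clock: 26.9
eef_pos: [0.544, 0.0942, 0.0864]
tool_rot: [-0.05, 0.999, -0.0, 0.003]
ft_force: [1.2, -0.2, -4.9]
grip_width: 0.0128
```

```bash
python3 tq.py
```

```text
Tz [0.042 0.089 0.062 0.025] mean 0.059 tau6 [0.15  0.203 0.089 0.053] yaw 5.81 F [ 1.  -0.4 -4. ] 27.1
```

Call:
jog_arm(deltas=[[[0,0,0.1,0,0,2,8],[0,0,0.1,0,0,2,8]]])

```text
clock: 27.3
eef_pos: [0.5441, 0.0942, 0.0863]
tool_rot: [-0.016, 1.0, 0.0, 0.003]
ft_force: [0.6, 0.1, -3.8]
grip_width: 0.0129
```

```bash
python3 tq.py
```

```text
Tz [0.073 0.036 0.047 0.033] mean 0.039 tau6 [0.151 0.202 0.088 0.053] yaw 1.87 F [-0.3  0.7 -3.8] 27.5
```

Call:
jog_arm(deltas=[[[0,0,0.1,0,0,2,8],[0,0,0.1,0,0,2,8]]])

```text
clock: 27.7
eef_pos: [0.544, 0.0942, 0.0863]
tool_rot: [0.019, 1.0, 0.0, 0.003]
ft_force: [0.2, 0.3, -4.0]
grip_width: 0.0127
```

```bash
python3 tq.py
```

```text
Tz [0.042 0.033 0.029 0.055] mean 0.039 tau6 [0.151 0.201 0.088 0.053] yaw 357.95 F [ 0.9 -1.  -3.4] 27.9
```

Call:
jog_arm(deltas=[[[0,0,0.1,0,0,2,8],[0,0,0.1,0,0,2,8]]])

```text
clock: 28.1
eef_pos: [0.544, 0.0941, 0.0862]
tool_rot: [0.053, 0.999, 0.0, 0.003]
ft_force: [-0.3, -0.5, -3.1]
grip_width: 0.0129
```

```bash
python3 tq.py
```

```text
Tz [ 0.046 -0.     0.023  0.073] mean 0.032 tau6 [0.154 0.205 0.091 0.056] yaw 354.02 F [-0.3 -0.1 -1.5] 28.3
```

Call:
jog_arm(deltas=[[[0,0,0.1,0,0,1.7,8],[0,0,0.1,0,0,1.7,8]]])

```text
clock: 28.5
eef_pos: [0.544, 0.094, 0.0862]
tool_rot: [0.083, 0.997, 0.0, 0.003]
ft_force: [0.4, -1.1, -2.9]
grip_width: 0.013
```

```bash
python3 tq.py
```

```text
Tz [0.262 0.262 0.21  0.258] mean 0.243 tau6 [0.324 0.371 0.272 0.24 ] yaw 350.62 F [-0.9 -1.1 -2.2] 28.7
```

NL has firmed up at about 0.25 N m. FR is the last knob.

Call:
jog_arm(deltas=[[[0,0,0,0,0,0,40],[0,0,0,0,0,0,40],[0,0,0,0,0,0,40],[0,0,-24,0,0,0,40],[0,0,-20,0,0,0,40]]])

```text
clock: 29.2
eef_pos: [0.5435, 0.0942, 0.1303]
tool_rot: [0.082, 0.997, 0.0, 0.003]
ft_force: [0.8, -0.4, 0.2]
grip_width: 0.04
```

Call:
jog_arm(deltas=[[[-36.5,-20,0,0,0,0,40],[-36.5,-20,0,0,0,0,40],[-36.5,-20,0,0,0,0,40],[0,0,0,0,0,-7.7,40],[0,0,0,0,0,-7.7,40]]])

```text
clock: 29.7
eef_pos: [0.6494, 0.0155, 0.1373]
tool_rot: [-0.058, 0.998, 0.001, 0.009]
ft_force: [-0.9, -0.5, -0.1]
grip_width: 0.04
```

Call:
jog_arm(deltas=[[[0,0,0,0,0,-7.7,40],[0,0,0,0,0,-7.7,40],[0,0,0,0,0,-7.7,40],[0,0,0,0,0,-7.7,40],[0,0,0,0,0,0,40]]])

```text
clock: 30.2
eef_pos: [0.6519, 0.0142, 0.1384]
tool_rot: [-0.33, 0.944, -0.002, 0.011]
ft_force: [0.2, 0.2, 0.5]
grip_width: 0.0402
```

```bash
python3 go.py FR 37.9 .0826
```

```text
shift [ 5.8  5.1 55.6] then rot [-0.7  1.1  0.7] yaw+180 38.6
[0.6519 0.0142 0.1384] F [0.2 0.2 0.5] T [ 0.042  0.045 -0.061] j6 -0.65 tau6 -0.553 30.2 0.040165007937446914
```

Call:
jog_arm(deltas=[[[4.3,3.8,0,0,0,0,40],[0,0,0,-0.7,1.1,0.5,40],[0,0,13,0,0,0,40],[0,0,0,0,0,0,40]]])

```text
clock: 30.6
eef_pos: [0.6453, 0.0146, 0.1249]
tool_rot: [-0.322, 0.947, 0.0, 0.0]
ft_force: [-2.0, -0.1, -1.5]
grip_width: 0.0401
```

```bash
python3 go.py FR 37.9 .0826
```

```text
shift [-0.1  0.  42.3] then rot [ 0.   0.  -0.3] yaw+180 37.6
[0.6453 0.0146 0.1249] F [-2.  -0.1 -1.5] T [ 0.03   0.009 -0.014] j6 -0.63 tau6 -0.002 30.6 0.04005231870100014
```

Call:
jog_arm(deltas=[[[0,0,20.5,0,0,0,40],[0,0,20.5,0,0,0,40],[0,0,0,0,0,0,40]]])

```text
clock: 30.9
eef_pos: [0.6448, 0.0147, 0.0826]
tool_rot: [-0.321, 0.947, 0.0, 0.001]
ft_force: [-0.5, 0.3, -0.2]
grip_width: 0.0399
```

Call:
jog_arm(deltas=[[[0,0,0,0,0,0,8],[0,0,0,0,0,0,8],[0,0,0,0,0,0,8],[0,0,0,0,0,0,8]]])

```text
clock: 31.3
eef_pos: [0.6448, 0.0139, 0.0832]
tool_rot: [-0.32, 0.947, -0.001, 0.001]
ft_force: [1.1, 0.5, -4.3]
grip_width: 0.0131
```

```bash
python3 go.py FR 0 .0826
```

```text
shift [-1.   0.2  0.6] then rot [-0.1  0.1 37.4] yaw+180 37.4
[0.6448 0.0139 0.0832] F [ 1.1  0.5 -4.3] T [ 0.011 -0.149  0.074] j6 -0.63 tau6 0.055 31.3 0.013070836163175515
```

Call:
jog_arm(deltas=[[[0,0,0.2,0,0,6.2,8],[0,0,0.2,0,0,6.2,8],[0,0,0.2,0,0,6.2,8],[0,0,0.1,0,0,2,8],[0,0,0.1,0,0,2,8]]])

```text
clock: 31.8
eef_pos: [0.6448, 0.0142, 0.083]
tool_rot: [-0.121, 0.993, -0.0, 0.001]
ft_force: [0.1, -1.6, -4.1]
grip_width: 0.0129
```

```bash
python3 tq.py
```

```text
Tz [ 0.078  0.051  0.025 -0.017] mean 0.02 tau6 [0.157 0.215 0.093 0.053] yaw 13.98 F [ 0.8 -0.2 -4.5] 32.0
```

Call:
jog_arm(deltas=[[[0,0,0.1,0,0,2,8],[0,0,0.1,0,0,2,8]]])

```text
clock: 32.2
eef_pos: [0.6447, 0.0143, 0.0829]
tool_rot: [-0.087, 0.996, 0.0, 0.001]
ft_force: [1.2, 0.4, -3.1]
grip_width: 0.013
```

```bash
python3 tq.py
```

```text
Tz [0.017 0.023 0.037 0.047] mean 0.036 tau6 [0.149 0.202 0.088 0.052] yaw 10.03 F [ 0.3  0.  -3.3] 32.4
```

Call:
jog_arm(deltas=[[[0,0,0.1,0,0,2,8],[0,0,0.1,0,0,2,8]]])

```text
clock: 32.6
eef_pos: [0.6448, 0.0143, 0.0829]
tool_rot: [-0.052, 0.999, 0.0, 0.001]
ft_force: [-0.3, -0.1, -3.4]
grip_width: 0.0127
```

```bash
python3 tq.py
```

```text
Tz [0.094 0.122 0.064 0.117] mean 0.101 tau6 [0.199 0.246 0.131 0.096] yaw 6.11 F [-0.2 -0.8 -2.9] 32.8
```

Call:
jog_arm(deltas=[[[0,0,0,0,0,1.1,8],[0,0,0,0,0,1.1,8]]])

```text
clock: 33.0
eef_pos: [0.6448, 0.0144, 0.0829]
tool_rot: [-0.034, 0.999, 0.0, 0.001]
ft_force: [1.0, -0.6, -2.9]
grip_width: 0.0128
```

```bash
python3 tq.py
```

```text
Tz [0.22  0.244 0.183 0.193] mean 0.206 tau6 [0.259 0.295 0.234 0.214] yaw 3.92 F [ 0.8 -0.2 -3.8] 33.2
```

FR has firmed up at about 0.21 N m. Releasing, retreating and checking.

Call:
jog_arm(deltas=[[[0,0,0,0,0,0,40],[0,0,0,0,0,0,40],[0,0,0,0,0,0,40],[0,0,-24,0,0,0,40],[0,0,-40,0,0,0,40]]])

```text
clock: 33.7
eef_pos: [0.6418, 0.0146, 0.1442]
tool_rot: [-0.034, 0.999, 0.001, -0.003]
ft_force: [0.1, 0.1, 0.7]
grip_width: 0.0399
```

Call:
jog_arm(deltas=[[[0,0,-40,0,0,0,40],[45,0,-10,0,0,0,40],[45,0,0,0,0,0,40],[0,0,0,0,0,0,40],[0,0,0,0,0,0,40]]])

```text
clock: 34.2
eef_pos: [0.5552, 0.0088, 0.2041]
tool_rot: [-0.034, 0.999, 0.001, 0.005]
ft_force: [0.1, -0.8, 1.0]
grip_width: 0.0403
```

Run:
```python
from h import *
o=get_obs();im=camera("wrist")[:,:,::-1];s=camera("side")[:,:,::-1]
a=cv2.resize(im,(400,300));b=cv2.resize(s[180:420,170:490],(400,300))
cv2.imwrite("pics/end.png",np.hstack([a,b]))
print(o["eef_pos"],o["ft_force"],o["clock"])
for d in masks_of("level","wrist")[:2]: print(d["conf"],d["at"],on_z("wrist",d["at"],.082,o))
```

```text
[0.55516466 0.00877845 0.20411492] [ 0.05820667 -0.7761384   0.9956071 ] 34.2
0.79 [382.3, 272.9] [0.58860098 0.05812657 0.082     ]
```

View pics/end.png

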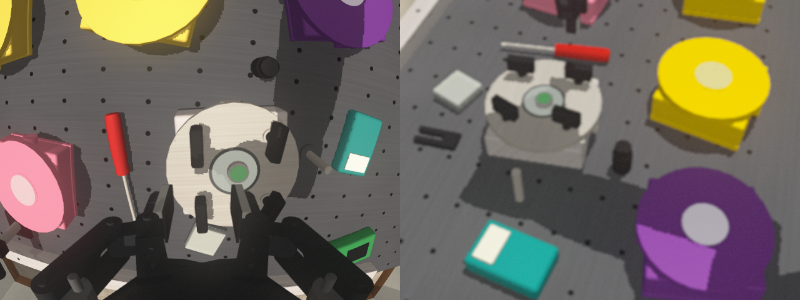

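The end view shows all four wings turned, the level on the window at (237,172), and the bystanders in place. The gripper is clear of the chamber (TCP z = 0.204). Handing in.

```bash
python3 -c "
from workcell import *
job_done();print(get_obs()['clock'])"
```

```text
the job is handed in; nothing more can be done
the job is handed in; nothing more can be done
```

All four wing knobs are tightened and the job is handed in, at about 34 s of the 72 s allowed.

- **Order:** I went far-left, near-right, near-left, far-right in both passes. Each knob's opposite came before any neighbour.
- **First pass:** each knob turned about 38° clockwise. From where they later seated, that was about 50–58% of each knob's travel.
- **Second pass:** I turned each knob until the torque rose above the drag, then let go.

| Knob | Torque at the wrist when released (N m) |
|---|---|
| Far-left | 0.23 |
| Near-right | 0.23 |
| Near-left | 0.24 |
| Far-right | 0.21 |

All four are within the 0.15–0.4 N m finger-tight range, and the last joint's torque agreed at 0.21–0.25. Single torque readings scatter by about 0.05, so these are averages.

**Last checks:**
- The gripper was clear and about 13 cm above the cover.
- The other things on the bench looked undisturbed in the final picture.
- **Level:** its two measured positions differ by about 4 mm. The first was read by hand from a different viewing angle and the second came from the mask, so I put this down to measurement error. The fingers stayed several centimetres from it when low, but I made no separate check.
- **Force:** I saw a steady vertical pull of 2–7 N while gripping, caused by the pads swinging as they close. That is well below the limits.

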